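# Turn the mixer's click dial up four clicks and start it

## Robot

A 6-joint arm with a two-finger parallel gripper is mounted at the origin on the work surface. World frame = base frame: x ahead of the robot, y to its left, z up, the work surface at z = 0. Lengths are in m, angles in rad, forces in N, time in s.
With the tool pointing down it reaches from about 0.275 to 0.725 m from the base axis. Payload 15.9 kg.
Tool frame: the origin (TCP) lies at the very end of the fingers, on their centre line; the grasp point (between the pads) lies 19 mm behind it; z points along the fingers, x is the direction in which the jaws open and shut, and the axes are right-handed (so a half turn about z gives the same grasp; the last joint's range is limited). The gripper opens to 85 mm and grips with 20 to 120 N. Pads are 22 mm wide; open, the fingers measure 114 mm over their backs; the gripper's body (76 mm by 85 mm) begins 54 mm behind the grasp point. The pads swing forward as they close: fully open they stand 13 mm farther back than shut.
Start: joints at [1.327, 0.213, -0.034, 1.323, 0, 1.571], TCP at [0.121, 0.485, 0.231] pointing down, gripper open.
Joint ranges: [-2.98, 2.98], [-0.74, 1.72], [-1.14, 1.35], [-2.1, 2.04], [-1.57, 1.44], [-3.14, 3.14]. Speed limits (rad/s): [1.89, 1.89, 2.39, 2.57, 3.14, 3.14].

## Interface

Orientations are given as a unit quaternion [w, x, y, z].
In Python, from cell import status, get_image, hand_in gives the robot as it stands.
- The arm moves only by the tool step_arm, never from a script. Its argument "motion" is a list of rows, each a list of 7 numbers: the shift along the tool's x, y, z in cm, then the turn, a rotation vector about the tool's x, y, z in degrees, then the opening, from 0 (shut) to 1 (fully open). In form: [[dx, dy, dz, wx, wy, wz, jaw], ...]. A call has exactly 5 rows; each row is the pose to reach, as a shift and turn from the pose measured when the call began, along the tool's axes at that moment; what a row does not reach only later rows make up. A row lasts 1/12 s, in which the tool goes at most 41.7 mm and 7.16 degrees, less where a joint would pass 70% of its speed; a pose out of reach is approached as far as the arm can. A call with a gripper value outside its range is refused whole. The fingers move at their own pace and stop on an object; "squeeze" is the grip in N (left out, the last holds). Time passes only in rows, so rows that repeat a pose let the fingers close, or fill a call up. It gives the time, the measured TCP pose, the force and the opening at its end, in the units of the state.
- status.sense(): the state, without advancing time (a new reading comes with each control period).
- get_image(name): name is "side" or "top"; returns a dict with "image" (384x512x3 uint8, red, green, blue), "z_map" (384x512 float32, m along the optical axis (not along the pixel's ray), 0 where there is no reading), "fx", "fy", "cx", "cy" (pixels), "k1" (the pictures are not rectified: a ray, as slopes to the right and down, at radius r is drawn at 1 + k1 r^2 times it, then the intrinsics apply), "T" (4x4, takes a point from camera to world coordinates). Camera axes: x right, y up, looking along -z (the intrinsics and any distortion apply to the point x, -y, -z); pixel columns grow to the right and rows downward; lengths in m; the calibration is good to about 2 mm. A picture is of the moment at which its call begins.
- hand_in(): hands the job in, once; it reports no verdict.
The state is a dict: "time_s": time; "joints": joint angles; "qvel": joint speeds; "effort": joint torques, N m; "tool_pos": TCP position; "ee_rot": TCP orientation; "contact_force": force on the tool from outside, world axes, zero at the start; "torque": the same for the moment, N m; "finger_gap": finger opening in m.
Only numpy, scipy, OpenCV 4.12 (cv2) and the standard library are available. Lean on these libraries where they do the work, as an engineer would, in place of code of your own. Each camera call takes 0.05 s, during which the arm holds its last target. There are 200 camera calls.

## Task

The sample mixer on the bench has a click-stop speed dial with a finger stud. Push the stud round clockwise (seen from above) with a fingertip until the dial rests exactly four clicks on from where it stood, then press the start button beside it all the way down and let it come up. Only push and press: do not pinch the stud between the fingers, do not press the button before the dial is set, and leave the cups and the bottle where they stand.

Things in the scene. Friction and masses are not known exactly. Their poses are not given: they have to be found in the camera images.
- mixer: Laboratory mixer fixed to the bench: a box 260 (x) by 250 (y) by 70 mm high, blue below, white above; origin at the centre of its underside, x to its far side, y left, z up. In its frame: dial axis at (-70, 52) mm, start button at (-80, -70) mm, steel stirring plate (104 mm across, 8 mm high, a lidded cup on it) at (65, -50) mm. Position and yaw vary.
- dial_axis (a point): Point on the dial's vertical axis at the height of the dial's flat top face, 83 mm above the bench. The dial is a plain grey disc 86 mm across and 12 mm thick lying flat on the mixer's top; black marks on the white housing around it show the click stops.
- dial_stud (a point): Centre of the top of the black upright finger stud: a round post 12 mm in diameter that stands 21 mm above the dial's flat face (top 104 mm above the bench), its axis 33 mm from the dial's axis. It goes round with the dial and serves as its pointer.
- dial (a joint): Turn of the dial in rad, growing clockwise seen from above; 11 click stops at 0, 0.393, ... 3.927 (a click is 22.5 degrees). At 0 the stud points 150 degrees counter-clockwise of the mixer's x axis. Starts on one of the first four stops. Leaving a stop takes about 3 N at the stud; this fades to nothing half-way, past which the dial springs into the next stop by itself and stays.
- start_button (a joint): Travel of the start button in m: 0 up, 0.006 fully pressed; a spring of 5 N at full travel brings it back up.
- start_button_top (a point): Centre of the top of the start button: a round grey push button 28 mm across in a black round housing on the mixer's top, pressed straight down.
- plate_cup: White specimen cup with a red lid, 60 mm across the lid and 62 mm high, standing loose on the mixer's stirring plate; origin at the centre of its underside. Leave it there.
- cup_left: A like cup standing on the bench to the left of the mixer; origin at the centre of its underside. Leave it.
- cup_right: A like cup standing on the bench to the right of the mixer; origin at the centre of its underside. Leave it.
- bottle: Closed reagent bottle, 60 mm across and 130 mm high, standing on the bench left of the mixer's far half; origin at the centre of its underside. Leave it.
Mind the look-alikes: they are no part of the job. What is shaped like the cup_right but yellow is not meant. What is shaped like the cup_left but brown is not meant.

How it is judged:
On the way, in this order (a step that is already met when the one before it is completed fails the run):
1. the dial stands four clicks clockwise of its start (distance of dial_stud from where it was at the start of the episode between 0.0434 and 0.0498 m), for 0.3 s.
2. the start button is pressed down with the dial so set (all of step 1 and value of joint start_button above 0.0045 m), for 0.05 s.
At the end, for the whole second after the job is handed in: The dial rests four clicks (within a third of a click) clockwise of where it started, the start button has been pressed and is up again, and the cups and bottle stand upright within 12 mm of where they were (all of step 1 and velocity of joint dial between -0.05 and 0.05 rad/s and value of joint start_button below 0.0015 m and distance of each of plate_cup, cup_left, cup_right, bottle from where it was at the start of the episode below 0.012 m and angle between each of plate_cup, cup_left, cup_right, bottle's own z axis and vertical below 0.15 rad); the robot touches nothing.
It fails at once if the start button is pressed while the dial is not four clicks on (value of joint start_button above 0.0045 m and not (distance of dial_stud from where it was at the start of the episode between 0.0434 and 0.0498 m)).
It fails at once if the stud is pinched between the fingers (contact force between the fingers and dial above 0.3 N and horizontal distance between the grasp point and dial_stud below 0.008 m and z of the grasp point in the frame of dial_stud below 0.01 m).
It fails at once if a cup or the bottle is shifted more than 12 mm, lifted or tipped (distance of any of plate_cup, cup_left, cup_right, bottle from where it was at the start of the episode above 0.012 m or angle between any of plate_cup, cup_left, cup_right, bottle's own z axis and vertical above 0.3 rad).
It also fails if it takes over 42 s, if anything falls off the work surface, if the arm or the gripper's body presses on something with over 40 N, if the wrist force passes 120 N, or if a joint passes its speed limit or range.

## Working session

There is one attempt and no reset: what is moved stays moved. The work goes in short steps, Python scripts to look and compute and a tool call to move; the robot and the scene stay as the last step left them, time stands still between calls to the robot, and variables do not carry over. Pictures are saved under pics/ and viewed, about 8 in all and at most 12, crops included, and the job is handed in when it is done.

Besides the shell and the picture viewer there is one more tool, called as a command line: name --pt "numbers of a row" for each row, then --argument value for the rest. step_arm: Moves the arm, as the interface text tells. Its arguments: {"type":"object","properties":{"motion":{"type":"array","items":{"type":"array","items":{"type":"number"}}},"squeeze":{"type":"number"}},"required":["motion"]}

```bash
mkdir -p pics
cat > h.py <<'E'
import numpy as np, cv2
from cell import status, get_image, hand_in
def ray(im,u,v):
    xd=np.array([(u-im['cx'])/im['fx'],(v-im['cy'])/im['fy']]); s=xd.copy()
    for _ in range(20): s=xd/(1+im['k1']*(s@s))
    T=np.array(im['T']); d=T[:3,:3]@np.array([s[0],-s[1],-1]); return T[:3,3],d
def onplane(im,u,v,z):
    o,d=ray(im,u,v); return o+d*(z-o[2])/d[2]
def pix(im,p):
    T=np.array(im['T']); c=T[:3,:3].T@(np.array(p)-T[:3,3]); s=np.array([c[0],-c[1]])/-c[2]
    s=s*(1+im['k1']*(s@s)); return s*[im['fx'],im['fy']]+[im['cx'],im['cy']]
E
python3 - <<'E'
from h import *
s=status.sense(); print({k:np.round(v,3).tolist() for k,v in s.items()})
for n in('top','side'):
    im=get_image(n); cv2.imwrite(f'pics/{n}0.png',im['image'][:,:,::-1]); print(n,im['fx'],im['k1'],np.round(im['T'],3).tolist())
E
```

```text
{'time_s': 0.0, 'joints': [1.327, 0.213, -0.035, 1.323, -0.0, 1.571], 'qvel': [-0.002, 0.001, -0.001, 0.0, 0.0, -0.0], 'effort': [-0.005, -68.616, 48.712, 0.018, -0.001, 0.0], 'tool_pos': [0.121, 0.485, 0.231], 'ee_rot': [0.0, 0.788, 0.616, -0.0], 'contact_force': [-0.469, -0.634, 0.527], 'torque': [-0.024, -0.082, -0.019], 'finger_gap': 0.086}
top 426.570456225362 0.056468868089185095 [[-0.009, 0.993, -0.119, 0.485], [-1.0, -0.008, 0.009, -0.027], [0.008, 0.119, 0.993, 1.017], [0.0, 0.0, 0.0, 1.0]]
side 360.4888395622595 -0.01256378499317788 [[0.922, 0.265, -0.284, 0.331], [-0.388, 0.603, -0.697, -0.666], [-0.014, 0.752, 0.659, 0.737], [0.0, 0.0, 0.0, 1.0]]
```

View pics/top0.png

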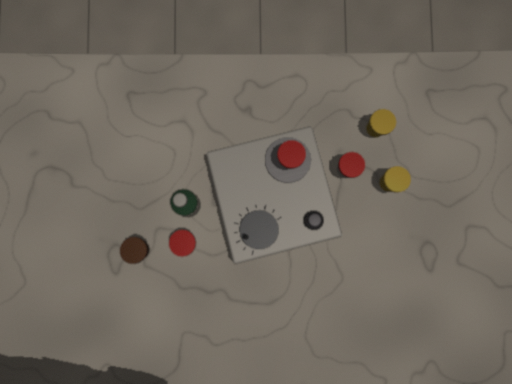

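View pics/side0.png

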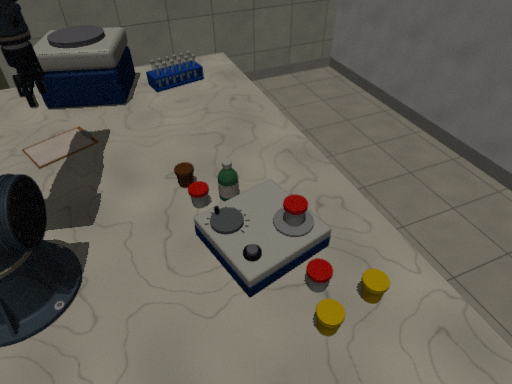

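The top view shows the dial at about (259,230), the stud at (245,236), the button at (314,220) and the plate cup at (291,155). Red-lidded cups stand at (182,243) and (352,165), with the bottle at (185,203). The brown cup at (134,250) and the yellow ones at (383,122) and (397,180) are the look-alikes. Next I'll measure.

Run:
```python
from h import *
im=get_image('top'); I=im['image']; hsv=cv2.cvtColor(I,cv2.COLOR_RGB2HSV); g=cv2.cvtColor(I,cv2.COLOR_RGB2GRAY)
# white top corners
m=((hsv[:,:,1]<25)&(g>110)).astype(np.uint8); print(g[180,240],hsv[180,240],g[230,265],hsv[300,250],g[236,245])
c=cv2.imread('pics/top0.png')[180:280,200:350]
big=cv2.resize(c,None,fx=5,fy=5,interpolation=cv2.INTER_CUBIC); big=cv2.convertScaleAbs(big,alpha=1.5)
cv2.imwrite('pics/crop.png',big)
# dial: grey 
roi=g[180:280,200:350]
for lo,hi,n in((0,45,'dark'),(60,115,'grey')):
    k=((roi>=lo)&(roi<=hi)).astype(np.uint8); N,l,st,ce=cv2.connectedComponentsWithStats(k)
    for i in range(1,N):
        if st[i,4]>12: print(n,st[i].tolist(),np.round(ce[i]+[200,180],2))
red=cv2.inRange(hsv,(0,180,100),(8,255,255))|cv2.inRange(hsv,(172,180,100),(180,255,255))
N,l,st,ce=cv2.connectedComponentsWithStats(red)
for i in range(1,N):
    if st[i,4]>100: print('red',st[i,4],ce[i],[np.round(onplane(im,*ce[i],z),3).tolist() for z in(.062,.140)])
```

```text
124 [ 18  26 128] 85 [ 18  39 118] 30
dark [104, 32, 19, 17, 123] [311.22 219.9 ]
dark [42, 54, 6, 5, 22] [244.41 236.27]
grey [0, 0, 150, 100, 3497] [270.58 243.25]
grey [76, 0, 24, 4, 67] [287.34 181.09]
grey [0, 18, 2, 13, 21] [200.38 204.19]
grey [34, 24, 48, 46, 1356] [258.   228.33]
grey [103, 30, 21, 21, 87] [312.99 220.22]
grey [109, 34, 12, 12, 115] [314.55 219.62]
red 486 [290.57201646 153.35390947] [[0.682, -0.126, 0.062], [0.666, -0.118, 0.14]]
red 361 [351.43767313 163.05817175] [[0.659, -0.263, 0.062], [0.644, -0.244, 0.14]]
red 422 [181.11848341 242.21563981] [[0.484, 0.121, 0.062], [0.484, 0.109, 0.14]]
```

View pics/crop.png

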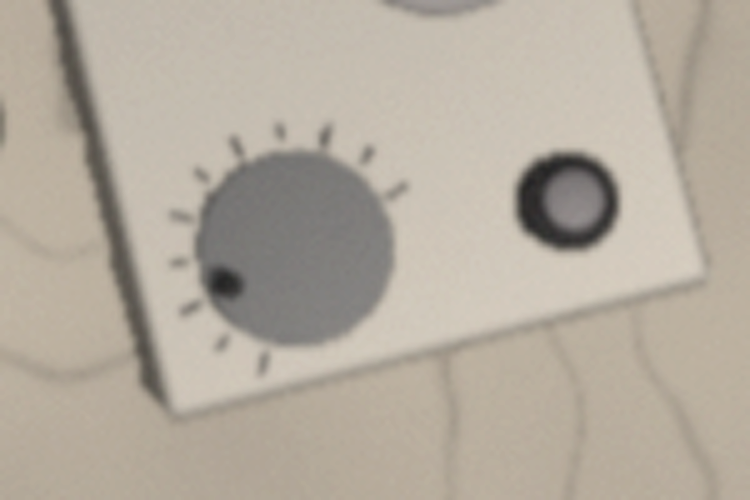

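Run:
```python
from h import *
im=get_image('top'); I=im['image']; g=cv2.cvtColor(I,cv2.COLOR_RGB2GRAY)
P=lambda x,y,z: onplane(im,200+(x+.5)/5-.5,180+(y+.5)/5-.5,z)
a,b=P(175,415,.07),P(705,275,.07); d=a-b; print('near edge',a,b,np.linalg.norm(d),'yaw',np.degrees(np.arctan2(-d[0],d[1])))
m=(((g>=45)&(g<=100))*255).astype(np.uint8)[200:256,230:286]
k=cv2.morphologyEx(m,cv2.MORPH_OPEN,np.ones((5,5),np.uint8))
N,l,st,ce=cv2.connectedComponentsWithStats(k); i=1+np.argmax(st[1:,4]); cs,_=cv2.findContours((l==i).astype(np.uint8),0,2)
pts=max(cs,key=cv2.contourArea)[:,0]
(ex,ey),r=cv2.minEnclosingCircle(pts); W=np.array([onplane(im,u+230,v+200,.083)[:2] for u,v in pts])
A=np.c_[2*W,np.ones(len(W))]; s=np.linalg.lstsq(A,(W**2).sum(1),rcond=None)[0]; R=np.sqrt(s[2]+s[:2]@s[:2]); print('dial',s[:2],R,st[i])
manual=(P(195,248,.083)+P(394,248,.083))/2; m2=(P(297,150,.083)+P(297,346,.083))/2; print('dial manual',manual[:2],m2[:2])
c=np.array([m2[0],manual[1]])
for z in(.104,): 
  S=P(222,282,z); v=S[:2]-c; print('stud',S,np.hypot(*v),np.degrees(np.arctan2(v[1],v[0])))
for q in[(265,362),(222,344),(190,309),(178,263),(180,216),(202,174),(237,148),(280,131),(325,136),(367,154),(398,189)]:
  v=P(*q,.07)[:2]-c; print(np.round([np.hypot(*v),np.degrees(np.arctan2(v[1],v[0]))%360],4))
B=[P(573,200,z)[:2] for z in(.08,.09)]; print('button',B)
z=im['z_map']; T=np.array(im['T'])
for n,u,v in(('btn',314,219),('dial',262,232),('box',280,200),('stud',244,236)):
  o,dd=ray(im,u,v); print(n,(o+dd*z[v,u]).round(4))
si=get_image('side'); c=si['image'][190:280,190:300,::-1]; cv2.imwrite('pics/side_crop.png',cv2.convertScaleAbs(cv2.resize(c,None,fx=7,fy=6.5,interpolation=cv2.INTER_CUBIC),alpha=1.3))
```

```text
near edge [0.43840269 0.00251012 0.07      ] [ 0.49726959 -0.23152629  0.07      ] 0.24132623194532787 yaw 14.11865774775736
dial [ 0.51174827 -0.05117625] 0.041005055063422634 [   9   10   39   39 1177]
dial manual [ 0.51022986 -0.05029602] [ 0.51047177 -0.05137658]
stud [ 0.49554316 -0.01874998  0.104     ] 0.034900087324862356 115.32502628973106
[5.130000e-02 1.650721e+02]
[5.250000e-02 1.423852e+02]
[5.300000e-02 1.196537e+02]
[5.16000e-02 9.66949e+01]
[5.23000e-02 7.37141e+01]
[ 0.0523 50.5884]
[ 0.051  29.0229]
[0.0523 6.0808]
[5.170000e-02 3.437403e+02]
[5.300000e-02 3.214232e+02]
[5.320000e-02 2.989561e+02]
button [array([ 0.53023976, -0.17278279]), array([ 0.52975497, -0.1712242 ])]
btn [ 0.5309 -0.1703  0.0934]
dial [ 0.5041 -0.0578  0.083 ]
box [ 0.575  -0.0993  0.0703]
stud [ 0.4956 -0.0187  0.1025]
```

View pics/side_crop.png

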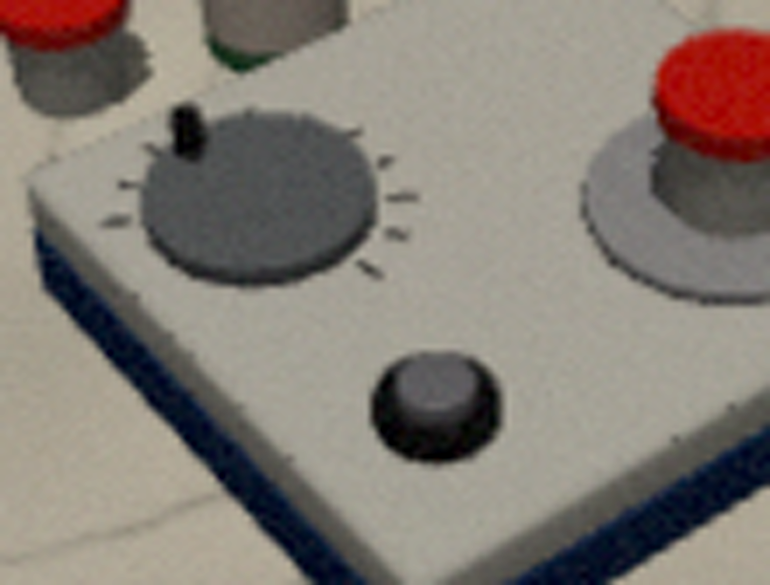

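The marks fit stops from 165° down in 22.5° steps, so the yaw is about 15°. The stud sits at stop 2 (about 120°) and has to go to stop 6 (30°). I'll use the shut fingers as one pusher behind the stud and turn them rigidly about the dial axis, starting with the approach.

step_arm --pt "-2.8 3.1 0.5 0 0 0 0" --pt "-5.6 6.2 1 0 0 -5 0" --pt "-8.4 9.3 1.5 0 0 -10 0" --pt "-11.2 12.4 2 0 0 -15 0" --pt "-14 15.5 2 0 0 -20 0" --squeeze 20

```text
time_s: 0.67
tool_pos: [0.2363, 0.3114, 0.2104]
ee_rot: [0.0, 0.667, 0.745, -0.001]
contact_force: [1.0, -0.1, 0.6]
finger_gap: 0.0261
```

```bash
cat >> h.py <<'E'
from scipy.spatial.transform import Rotation as Ro
C=np.array([.5105,-.051])
def rel(p,az):
    "motion (cm, deg) from the present pose to TCP p, tool down, tool x at azimuth az (deg)"
    s=status.sense(); q=s['ee_rot']; R=Ro.from_quat([q[1],q[2],q[3],q[0]])
    a=np.radians(az); X=np.array([np.cos(a),np.sin(a),0]); Z=np.array([0,0,-1.]); G=Ro.from_matrix(np.c_[X,np.cross(Z,X),Z])
    return np.round(np.r_[R.inv().apply(np.array(p)-s['tool_pos'])*100,(R.inv()*G).as_rotvec(degrees=True)],2).tolist()
def push(th,gap,z,az0=0,off=17.,c=None):
    "TCP behind a stud at angle th deg, gap mm off it"
    t=np.radians(th); c=C if c is None else c
    p=c+.033*np.array([np.cos(t),np.sin(t)])+(off+gap)/1000*np.array([-np.sin(t),np.cos(t)])
    return rel([*p,z],th+az0)
def st():
    s=status.sense(); q=s['ee_rot']; x=Ro.from_quat([q[1],q[2],q[3],q[0]]).as_matrix()[:,0]
    print(s['time_s'],np.round(s['joints'],3),np.round(s['tool_pos'],4),'az',np.degrees(np.arctan2(x[1],x[0])).round(1),np.round(s['contact_force'],2),s['finger_gap'])
E
python3 -c "
from h import *
st(); print(push(120,10,.15),push(120,10,.15,180))"
```

```text
0.6667 [ 0.922 -0.004 -0.332  1.244 -0.     0.812] [0.2363 0.3114 0.2104] az 96.3 [ 1.04 -0.12  0.64] 0.02609714920422243
[-37.09, 19.47, 6.06, -0.05, 0.05, -23.69] [-37.09, 19.47, 6.06, 0.07, 0.07, 156.31]
```

step_arm --pt "-3.7 2.0 0 0 0 -5 0" --pt "-7.4 4 0 0 0 -10 0" --pt "-11.1 6 0.5 0 0 -15 0" --pt "-14.8 8 1 0 0 -20 0" --pt "-18.5 10 1 0 0 -24 0"

```text
time_s: 1.08
tool_pos: [0.3439, 0.1554, 0.2011]
ee_rot: [0.0, 0.497, 0.868, -0.001]
contact_force: [1.9, 0.9, 0.1]
finger_gap: 0.0004
```

```bash
python3 -c "
from h import *
st(); print(push(120,10,.15))"
```

```text
1.0833 [ 4.25e-01 -2.90e-02 -3.80e-01  1.22e+00 -1.00e-03 -1.05e-01] [0.3439 0.1554 0.2011] az 120.4 [1.86 0.87 0.11] 0.0004162154871076933
[-22.9, 1.27, 5.12, -0.05, 0.03, 0.36]
```

step_arm --pt "-4 0.3 0.5 0 0 0 0" --pt "-8 0.5 1.5 0 0 0 0" --pt "-12 0.8 2.5 0 0 0 0" --pt "-16 1 3.5 0 0 0 0" --pt "-19.5 1.2 4 0 0 0 0"

```text
time_s: 1.5
tool_pos: [0.4533, -0.0094, 0.1601]
ee_rot: [-0.0, 0.498, 0.867, -0.001]
contact_force: [0.2, 1.0, -0.5]
finger_gap: 0.0004
```

```bash
python3 -c "
from h import *
st(); print(push(120,10,.15))"
```

```text
1.5 [-2.000e-02  1.460e-01 -2.980e-01  1.128e+00 -1.000e-03 -5.490e-01] [ 0.4533 -0.0094  0.1601] az 120.3 [ 0.18  0.97 -0.49] 0.00044435260360991624
[-3.17, 0.15, 1.02, -0.08, 0.02, 0.31]
```

step_arm --pt "-2 0.1 0.5 0 0 0 0" --pt "-3.2 0.15 1 0 0 0 0" --pt "-3.2 0.15 1 0 0 0 0" --pt "-3.2 0.15 2.5 0 0 0 0" --pt "-3.2 0.15 3.5 0 0 0 0"

```text
time_s: 1.92
tool_pos: [0.4703, -0.0354, 0.1246]
ee_rot: [-0.0, 0.497, 0.867, -0.001]
contact_force: [-1.0, 0.7, -0.2]
finger_gap: -0.0
```

```bash
cat >> h.py <<'E'
def snap(n,f,u0,u1,v0,v1):
    im=get_image(n); c=im['image'][v0:v1,u0:u1,::-1]; k=min(780/(u1-u0),580/(v1-v0))
    cv2.imwrite('pics/'+f,cv2.convertScaleAbs(cv2.resize(c,None,fx=k,fy=k,interpolation=cv2.INTER_CUBIC),alpha=1.4)); return im,k
E
python3 -c "
from h import *
im,k=snap('side','s2.png',180,300,150,280); st(); print(push(120,8,.09),k)"
```

```text
1.9667 [-7.400e-02  2.060e-01 -3.230e-01  1.045e+00 -1.000e-03 -6.040e-01] [ 0.4693 -0.0352  0.1229] az 120.4 [-1.31  0.7  -3.39] -9.90864410610522e-07
[-0.13, 0.29, 3.28, -0.2, -0.07, 0.36] 4.461538461538462
```

View pics/s2.png

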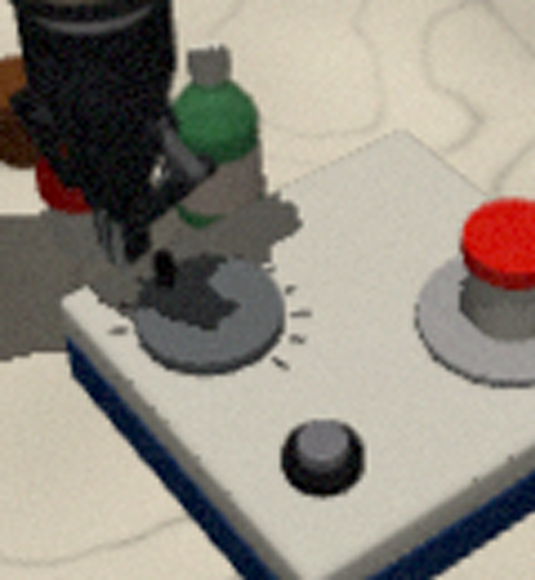

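The fingertip (about (125,255) in the crop) hangs beside the stud (165,265) on its ccw side. Next I'll descend.

step_arm --pt "0 0 1 0 0 0 0" --pt "0 0 2 0 0 0 0" --pt "0 0 2.6 0 0 0 0" --pt "0 0 3.1 0 0 0 0" --pt "0 0 3.1 0 0 0 0"

```text
time_s: 2.38
tool_pos: [0.4686, -0.035, 0.0911]
ee_rot: [-0.002, 0.497, 0.868, -0.001]
contact_force: [-0.7, -0.7, -0.1]
finger_gap: -0.0001
```

```bash
python3 -c "
from h import *
st()
for d in (0,5,10,15,20): print(push(120-d,0,.0915))"
```

```text
2.3833 [-0.074  0.232 -0.376  0.968 -0.001 -0.604] [ 0.4686 -0.035   0.0911] az 120.4 [-0.68 -0.72 -0.15] -0.00011960558523983288
[-0.19, 1.13, -0.04, -0.25, -0.11, 0.39]
[-0.06, 1.42, -0.04, -0.26, -0.1, 5.39]
[0.05, 1.73, -0.04, -0.26, -0.09, 10.39]
[0.13, 2.04, -0.05, -0.27, -0.08, 15.39]
[0.18, 2.36, -0.05, -0.27, -0.07, 20.39]
```

step_arm --pt "-0.1 0.6 0 0 0 0.4 0" --pt "-0.1 1.1 0 0 0 0.4 0" --pt "-0.06 1.4 0 0 0 5 0" --pt "0.05 1.7 0 0 0 10 0" --pt "0.1 1.9 0 0 0 13 0"

```text
time_s: 2.8
tool_pos: [0.4848, -0.0241, 0.0913]
ee_rot: [-0.002, 0.594, 0.804, -0.002]
contact_force: [-3.5, -0.3, 1.2]
finger_gap: 0.0001
```

```bash
python3 -c "
from h import *
im,k=snap('top','t2.png',200,350,180,280); st()
for d in (15,20,25,30,35,40,45): print(d,push(120-d,0,.0915))"
```

```text
2.85 [-0.049  0.261 -0.336  0.978 -0.001 -0.345] [ 0.4852 -0.024   0.0913] az 107.0 [-0.18  0.09  0.1 ] -0.00020234024450915353
15 [0.03, 0.05, -0.02, -0.26, -0.05, 1.99]
20 [0.16, 0.34, -0.02, -0.26, -0.04, 6.99]
25 [0.26, 0.65, -0.02, -0.26, -0.03, 11.99]
30 [0.33, 0.97, -0.02, -0.26, -0.02, 16.99]
35 [0.37, 1.29, -0.02, -0.27, -0.0, 21.99]
40 [0.39, 1.61, -0.02, -0.27, 0.01, 26.99]
45 [0.37, 1.94, -0.02, -0.27, 0.02, 31.99]
```

View pics/t2.png

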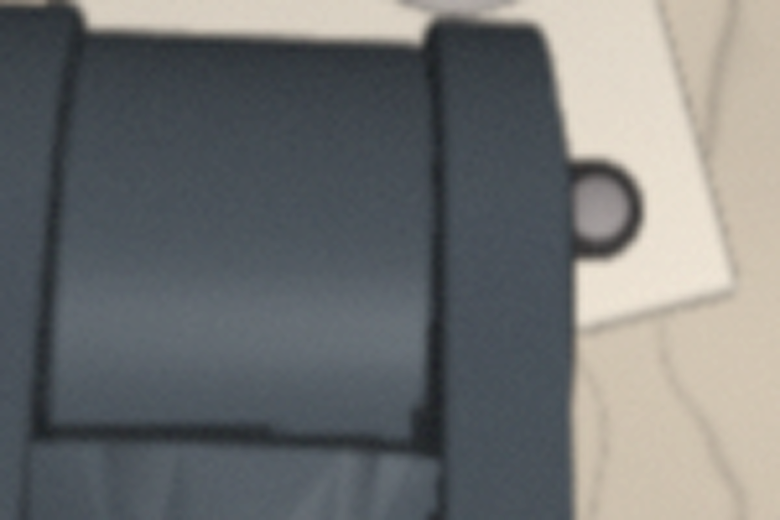

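The top view is blocked by the arm. The force rose to 3.5 N and then dropped to zero, so the dial most likely clicked once. I'll go on.

step_arm --pt "0.16 0.34 0 0 0 7 0" --pt "0.26 0.65 0 0 0 12 0" --pt "0.33 0.97 0 0 0 17 0" --pt "0.37 1.25 0 0 0 21 0" --pt "0.37 1.3 0 0 0 22 0"

```text
time_s: 3.27
tool_pos: [0.4974, -0.0164, 0.0916]
ee_rot: [-0.001, 0.738, 0.675, -0.002]
contact_force: [0.1, -0.5, -0.1]
finger_gap: 0.0
```

```bash
python3 -c "
from h import *
im,k=snap('side','s3.png',190,270,190,250); st()
for d in (40,45,50,55,60,65): print(d,push(120-d,0,.0915))"
```

```text
3.3167 [-0.033  0.283 -0.306  0.985 -0.     0.055] [ 0.4973 -0.0164  0.0916] az 85.0 [-0.37  0.12 -0.02] -0.00015181645843340903
40 [0.1, 0.21, 0.01, -0.21, 0.05, 4.98]
45 [0.21, 0.51, 0.01, -0.21, 0.06, 9.98]
50 [0.3, 0.82, 0.0, -0.2, 0.07, 14.98]
55 [0.35, 1.14, 0.0, -0.2, 0.07, 19.98]
60 [0.38, 1.47, 0.0, -0.2, 0.08, 24.98]
65 [0.38, 1.79, 0.0, -0.19, 0.09, 29.98]
```

View pics/s3.png

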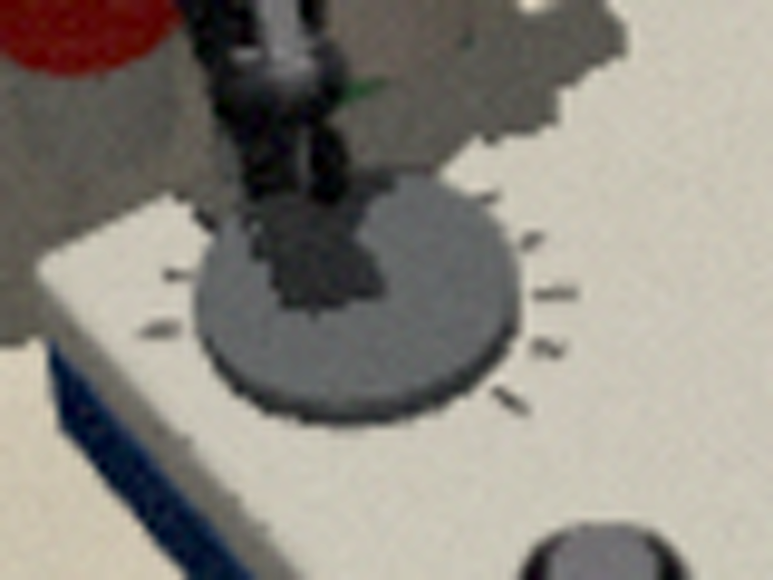

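The stud (about (327,170)) stands just ahead of the fingertip (about (268,170)). I'll check its angle against the predicted pixels and keep pushing.

step_arm --pt "0.1 0.21 0 0.2 0 5 0" --pt "0.21 0.51 0 0.2 0 10 0" --pt "0.3 0.82 0 0.2 0 15 0" --pt "0.35 1.14 0 0.2 0 20 0" --pt "0.38 1.45 0 0.2 0 25 0"

```text
time_s: 3.73
tool_pos: [0.512, -0.0138, 0.0916]
ee_rot: [-0.002, 0.866, 0.499, -0.003]
contact_force: [-2.0, -0.1, 0.5]
finger_gap: 0.0
```

```bash
python3 -c "
from h import *
im,k=snap('side','s4.png',190,270,190,250); st()
for a in (97.5,75,52.5,30): t=np.radians(a); print(a,[((pix(im,[*(C+.033*np.array([np.cos(t),np.sin(t)])),z])-[190,190])*k).round() for z in (.104,.083)])
for d in (60,65,70,75,80,85,88,90): print(d,push(120-d,0,.0915))"
```

```text
3.7833 [-2.700e-02  3.140e-01 -2.620e-01  1.001e+00  1.000e-03  5.040e-01] [ 0.5128 -0.0138  0.0917] az 59.5 [ 0.13  0.81 -0.99] 0.0001800481848876047
97.5 [array([294., 146.]), array([300., 202.])]
75 [array([342., 134.]), array([346., 191.])]
52.5 [array([390., 136.]), array([394., 192.])]
30 [array([433., 150.]), array([437., 207.])]
60 [-0.03, -0.04, 0.02, -0.35, 0.15, -0.46]
65 [0.11, 0.26, 0.01, -0.34, 0.17, 4.54]
70 [0.22, 0.56, 0.01, -0.34, 0.18, 9.54]
75 [0.3, 0.87, 0.01, -0.33, 0.2, 14.54]
80 [0.36, 1.19, 0.01, -0.32, 0.21, 19.54]
85 [0.39, 1.51, 0.01, -0.31, 0.23, 24.54]
88 [0.39, 1.71, 0.0, -0.31, 0.24, 27.54]
90 [0.39, 1.84, 0.0, -0.3, 0.24, 29.54]
```

View pics/s4.png

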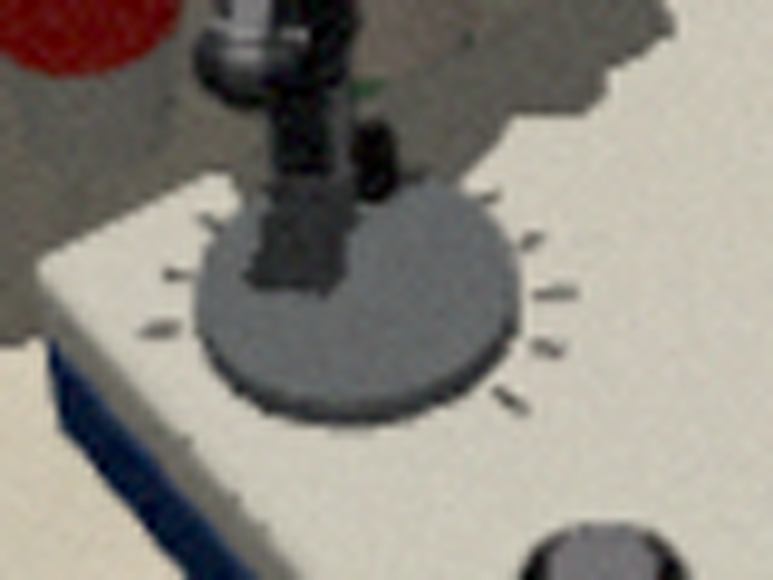

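The stud's base is at about (377,188), the same −16 px offset from stop 5 as before from stop 4, so three clicks are done. I'll push the last one to just past half-way.

step_arm --pt "0.11 0.26 0 0.3 0 4.5 0" --pt "0.22 0.56 0 0.3 0 9.5 0" --pt "0.3 0.87 0 0.3 0 14.5 0" --pt "0.36 1.19 0 0.3 0 19.5 0" --pt "0.37 1.32 0 0.3 0 21.5 0"

```text
time_s: 4.2
tool_pos: [0.5264, -0.0174, 0.0917]
ee_rot: [-0.004, 0.945, 0.326, -0.004]
contact_force: [-0.7, 0.3, -0.1]
finger_gap: 0.0002
```

```bash
python3 -c "
from h import *
im,k=snap('side','s5.png',190,270,190,250); st()
for d in (75,80,85,88,90): print(d,push(120-d,0,.0915))"
```

```text
4.25 [-0.035  0.344 -0.22   1.017  0.004  0.872] [ 0.5265 -0.0174  0.0917] az 38.0 [-0.08  0.21 -0.73] -1.8124874721771562e-06
75 [-0.26, -0.43, 0.02, -0.56, 0.27, -6.98]
80 [-0.09, -0.16, 0.02, -0.55, 0.29, -1.98]
85 [0.06, 0.13, 0.02, -0.53, 0.32, 3.02]
88 [0.13, 0.31, 0.02, -0.53, 0.33, 6.02]
90 [0.18, 0.43, 0.01, -0.52, 0.34, 8.02]
```

View pics/s5.png

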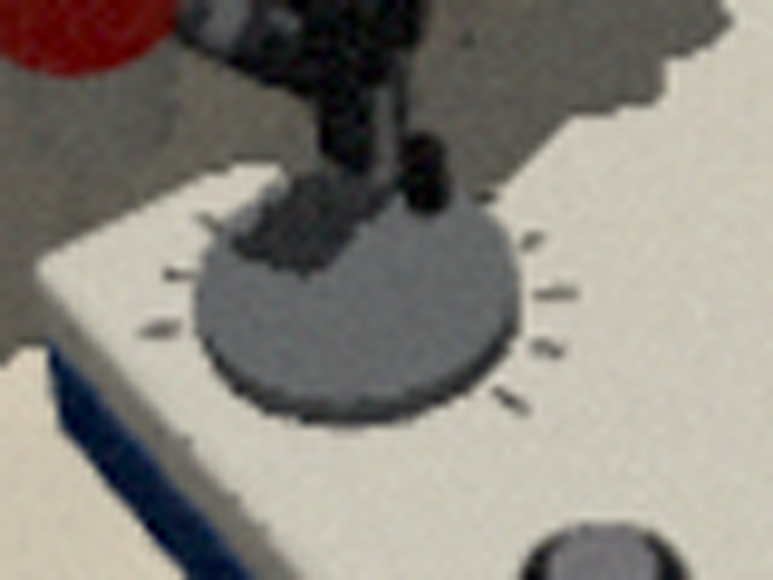

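The stud's base is at about (427,208), which matches stop 6 with the same offset, so four clicks are done and no force remains. I'll back off and lift.

step_arm --pt "0 -0.5 0 0 0 0 0" --pt "0 -0.8 -0.8 0 0 0 0" --pt "0 -0.8 -2.5 0 0 0 0" --pt "0 -0.8 -5 0 0 0 0" --pt "0 -0.8 -6 0 0 0 0"

```text
time_s: 4.67
tool_pos: [0.5229, -0.0111, 0.1551]
ee_rot: [-0.003, 0.945, 0.327, -0.003]
contact_force: [0.9, -0.2, -0.1]
finger_gap: 0.0001
```

```bash
python3 -c "
from h import *
st(); print(rel([.531,-.171,.13],38),rel([.531,-.171,.13],60))
im=get_image('side'); T=im['T']
k=((cv2.cvtColor(im['image'],cv2.COLOR_RGB2GRAY)[235:270,238:268]))
# height of button and housing from depth, by distance from the button axis
P=[]
for v in range(235,270):
  for u in range(235,270):
    o,d=ray(im,u,v); z=im['z_map'][v,u]
    p=o+d*z
    P.append([np.hypot(p[0]-.531,p[1]+.171)*1e3,p[2]*1e3,p[0],p[1]])
P=np.array(P)
for a in range(0,30,3):
  m=(P[:,0]>=a)&(P[:,0]<a+3); print(a,np.percentile(P[m,1],[5,50,95]).round(1))
m=(P[:,1]>91)&(P[:,0]<20); print('btn centre',P[m,2:].mean(0),m.sum())
"
```

```text
4.6667 [-0.024  0.292 -0.125  1.161  0.004  0.88 ] [ 0.5229 -0.0111  0.1551] az 38.2 [ 0.87 -0.17 -0.15] 6.198468202466035e-05
[-9.25, 13.09, 2.44, -0.43, 0.16, 0.2] [-9.25, 13.09, 2.44, -0.46, 0.08, -21.8]
0 [90.8 91.8 92.7]
3 [91.5 92.7 93.7]
6 [89.8 92.4 94.1]
9 [83.7 91.7 93.3]
12 [81.2 87.3 91.9]
15 [78.8 82.3 83.1]
18 [70.  80.4 83.2]
21 [68.9 72.3 81.7]
24 [68.7 70.2 71.5]
27 [68.3 70.2 71.7]
btn centre [ 0.52877519 -0.17054122] 72
```

step_arm --pt "-2.3 3.3 0 0 0 0 0" --pt "-4.6 6.5 0 0 0 0 0" --pt "-7 9.8 0.5 0 0 0 0" --pt "-9.2 13 1.5 0 0 0 0" --pt "-9.2 13.1 2.4 0 0 0 0"

```text
time_s: 5.13
tool_pos: [0.532, -0.1764, 0.1306]
ee_rot: [-0.002, 0.945, 0.326, -0.002]
contact_force: [-0.3, -0.1, -1.0]
finger_gap: -0.0
```

step_arm --pt "0 0 0 0 0 0 0" --pt "0 0 0 0 0 0 0" --pt "0 0 0.5 0 0 0 0" --pt "0 0 1 0 0 0 0" --pt "0 0 1 0 0 0 0"

```text
time_s: 5.55
tool_pos: [0.5318, -0.1752, 0.12]
ee_rot: [-0.002, 0.945, 0.327, -0.002]
contact_force: [0.5, -0.1, -0.9]
finger_gap: -0.0003
```

```bash
python3 -c "
from h import *
st(); print(rel([.530,-.171,.0925],38),rel([.530,-.171,.0865],38))
im,k=snap('side','s6.png',190,290,190,265)
c=C;
for a in (52.5,30,7.5): t=np.radians(a); print(a,[((pix(im,[*(C+.033*np.array([np.cos(t),np.sin(t)])),z])-[190,190])*k).round() for z in (.104,.083)])"
```

```text
5.55 [-3.190e-01  3.840e-01 -8.600e-02  1.106e+00  1.000e-03  5.860e-01] [ 0.5318 -0.1752  0.12  ] az 38.1 [ 0.48 -0.12 -0.88] -0.00030471537415704226
[0.13, -0.42, 2.75, -0.3, 0.13, 0.14] [0.13, -0.42, 3.35, -0.3, 0.13, 0.14]
52.5 [array([312., 108.]), array([315., 154.])]
30 [array([346., 120.]), array([349., 165.])]
7.5 [array([371., 140.]), array([374., 186.])]
```

View pics/s6.png

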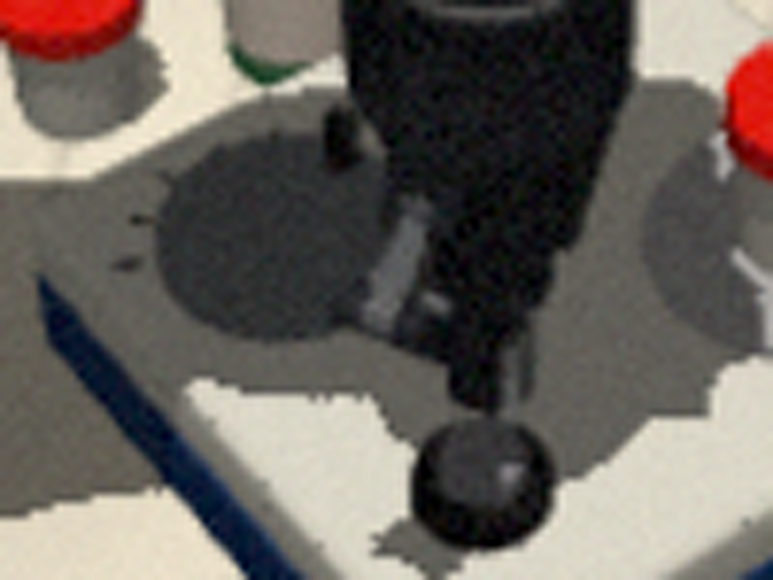

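With the stud at (342,165) against a predicted (349,165), the dial is on stop 6. The fingertip is above the button at (485,480). Next is the press.

step_arm --pt "0.1 -0.4 1 0 0 0 0" --pt "0.1 -0.4 2 0 0 0 0" --pt "0.1 -0.4 2.6 0 0 0 0" --pt "0.1 -0.4 2.9 0 0 0 0" --pt "0.1 -0.4 3.1 0 0 0 0"

```text
time_s: 6.02
tool_pos: [0.5298, -0.1713, 0.089]
ee_rot: [-0.002, 0.945, 0.327, -0.002]
contact_force: [-2.3, 1.2, 3.3]
finger_gap: -0.0002
```

```bash
python3 -c "
from h import *
st()"
```

```text
6.0167 [-3.130e-01  4.000e-01 -1.450e-01  1.032e+00  1.000e-03  5.920e-01] [ 0.5298 -0.1713  0.089 ] az 38.1 [-2.27  1.17  3.3 ] -0.000161790217378193
```

step_arm --pt "0 0 0.1 0 0 0 0" --pt "0 0 0.2 0 0 0 0" --pt "0 0 0.3 0 0 0 0" --pt "0 0 0.35 0 0 0 0" --pt "0 0 0.35 0 0 0 0"

```text
time_s: 6.43
tool_pos: [0.5298, -0.1714, 0.086]
ee_rot: [-0.002, 0.945, 0.327, -0.002]
contact_force: [-3.8, 2.3, 7.9]
finger_gap: -0.0006
```

```bash
python3 -c "
from h import *
st()"
```

```text
6.4333 [-3.140e-01  4.020e-01 -1.500e-01  1.025e+00  1.000e-03  5.920e-01] [ 0.5298 -0.1714  0.086 ] az 38.1 [-3.85  2.27  7.92] -0.0006004602011999983
```

step_arm --pt "0 0 0.1 0 0 0 0" --pt "0 0 0.15 0 0 0 0" --pt "0 0 0.15 0 0 0 0" --pt "0 0 0.15 0 0 0 0" --pt "0 0 0.15 0 0 0 0"

```text
time_s: 6.85
tool_pos: [0.5299, -0.1714, 0.0857]
ee_rot: [-0.002, 0.945, 0.327, -0.001]
contact_force: [-9.6, 4.0, 21.2]
finger_gap: 0.0003
```

```bash
python3 -c "
from h import *
st()"
```

```text
6.85 [-3.140e-01  4.010e-01 -1.520e-01  1.023e+00  1.000e-03  5.920e-01] [ 0.5299 -0.1714  0.0857] az 38.1 [-9.58  3.95 21.16] 0.0002862472346855698
```

The force jumped to 21 N over only 0.3 mm of travel, so the button is bottomed. I'll lift and retreat.

step_arm --pt "0 0 -1 0 0 0 0" --pt "0 0 -3 0 0 0 0" --pt "0 0 -6 0 0 0 0" --pt "0 0 -9 0 0 0 0" --pt "0 0 -12 0 0 0 0"

```text
time_s: 7.27
tool_pos: [0.5303, -0.1718, 0.2074]
ee_rot: [-0.002, 0.945, 0.327, -0.001]
contact_force: [0.5, -0.1, -0.5]
finger_gap: -0.0003
```

```bash
python3 -c "
from h import *
st(); print(rel([.3,-.2,.25],38))"
```

```text
7.2667 [-3.140e-01  3.410e-01  7.700e-02  1.311e+00  1.000e-03  5.910e-01] [ 0.5303 -0.1718  0.2074] az 38.1 [ 0.52 -0.14 -0.5 ] -0.0002615747425325362
[-19.86, -12.02, -4.18, -0.24, 0.08, 0.13]
```

step_arm --pt "-3.2 -2 -1 0 0 0 0" --pt "-6.4 -4 -2 0 0 0 0" --pt "-9.6 -6 -3 0 0 0 0" --pt "-12.8 -8 -4 0 0 0 0" --pt "-16 -10 -4 0 0 0 0"

```text
time_s: 7.68
tool_pos: [0.3418, -0.1923, 0.2498]
ee_rot: [-0.001, 0.945, 0.327, -0.001]
contact_force: [0.7, -0.1, 1.2]
finger_gap: 0.0001
```

step_arm --pt "0 0 0 0 0 0 0" --pt "0 0 0 0 0 0 0" --pt "0 0 0 0 0 0 0" --pt "0 0 0 0 0 0 0" --pt "0 0 0 0 0 0 0"

```text
time_s: 8.1
tool_pos: [0.3426, -0.1923, 0.2495]
ee_rot: [-0.001, 0.945, 0.327, -0.001]
contact_force: [-0.1, 0.2, 0.6]
finger_gap: -0.0002
```

Run:
```python
from h import *
st()
im,k=snap('top','t9.png',160,370,130,280); hsv=cv2.cvtColor(im['image'],cv2.COLOR_RGB2HSV)
red=cv2.inRange(hsv,(0,180,100),(8,255,255))|cv2.inRange(hsv,(172,180,100),(180,255,255))
N,l,s,ce=cv2.connectedComponentsWithStats(red)
for i in range(1,N):
    if s[i,4]>100: print('red',s[i,4],ce[i])
g=cv2.cvtColor(im['image'],cv2.COLOR_RGB2GRAY); q=g[205:255,235:284]
N,l,s,ce=cv2.connectedComponentsWithStats((q<45).astype(np.uint8))
a=onplane(im,244.41,236.27,.104)
for i in range(1,N):
    if s[i,4]>12: b=onplane(im,*(ce[i]+[235,205]),.104); print('stud',ce[i]+[235,205],s[i,4],'moved',np.linalg.norm(a-b))
print([ (o+d*im['z_map'][v,u])[2].round(4) for u,v in((313,219),(314,219),(314,220),(315,220)) for o,d in [ray(im,u,v)]])
```

```text
8.1 [-0.511 -0.008 -0.237  1.344  0.     0.393] [ 0.3426 -0.1923  0.2495] az 38.2 [-0.07  0.17  0.59] -0.00018310516007360788
red 478 [290.4874477  153.31380753]
red 362 [351.1519337  163.18508287]
red 403 [180.70223325 242.15136476]
stud [249.29411765 216.29411765] 17 moved 0.04368917717017752
stud [257.81094527 242.21890547] 201 moved 0.03111195097156192
[np.float64(0.0904), np.float64(0.0885), np.float64(0.0918), np.float64(0.0889)]
```

View pics/t9.png

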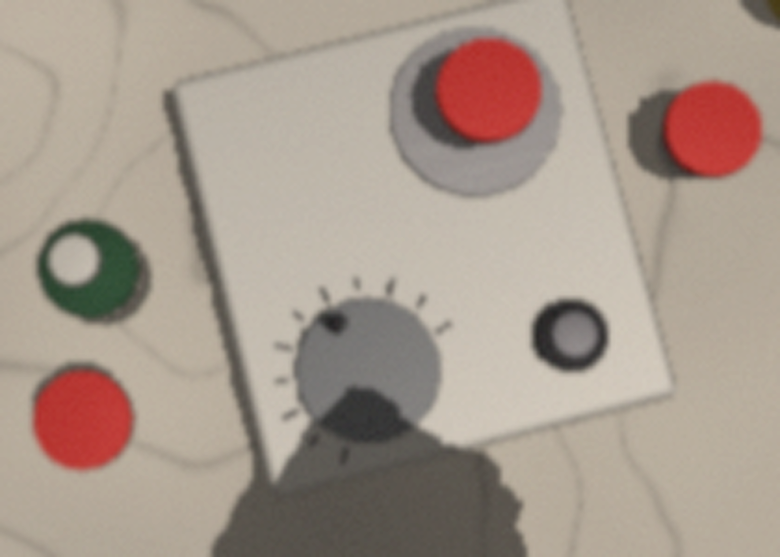

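The top view shows the stud at (333,321), in line with the seventh mark (stop 6). Cups and bottle haven't moved. One more check, that the button is up, before handing in.

Run:
```python
from h import *
P=[]
for i in range(4):
  im=get_image('side')
  for v in range(235,270):
    for u in range(235,270):
      o,d=ray(im,u,v); p=o+d*im['z_map'][v,u]; P.append([np.hypot(p[0]-.530,p[1]+.171)*1e3,p[2]*1e3])
P=np.array(P)
z=np.median(P[P[:,0]<9,1]); print('button top',z)
if z>91: hand_in(); print('handed in')
```

```text
button top 92.11953672727645
the job is handed in; nothing more can be done
handed in
```

I pushed the stud clockwise with the shut fingertips from stop 2 to stop 6, which is four clicks. Then I pressed the start button, let it come up, backed the arm away and handed in at about 8 s of the 42 s. No verdict is reported.

**Last checks:**
- **Dial:** the stud is in line with the stop-6 mark in both views. In the top view it measured 43.7 mm from its start, at the low edge of the allowed 43.4–49.8 mm. Four clicks should give 46.7 mm and three would give 36.7 mm. I put the shortfall down to picture resolution and shading, since a pixel is about 2 mm.
- **Button press:** while pressed, the force rose to 21 N with almost no more travel, so it was fully down.
- **Button up:** its top then read 92.1 mm, against about 92.5 mm before. A few single-pixel top-view readings were lower, at 88.5–91.8 mm. I took those as noise and relied on the median of four side images.
- **Cups:** the three red lids stayed within half a pixel (about 1 mm) of where they were.
- **Bottle:** it looked unmoved, but I judged that by eye only.

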